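Load the tape from the bottom of the spindle into the dispenser

ROBOT

A 6-joint arm with a two-finger parallel gripper is mounted at the origin on the work surface; the furniture and walls round the work are solid. World frame = base frame: x ahead of the robot, y to its left, z up, the work surface at z = 0. Lengths are in mm, angles in rad, forces in N, time in s.
With the tool pointing down it reaches from about 325 to 1000 mm from the base axis. Payload 5.1 kg.
Tool frame: the origin (TCP) lies where the fingers leave the gripper's body, on its centre line; the fingertips stand 73 mm ahead of it and the grasp point (between the pads) lies 54 mm ahead of it; z points along the fingers, y is the line along which they close (so a half turn about z gives the same grasp; the last joint's range is limited). The gripper opens to 85 mm and grips with 20 to 120 N. Pads are 22 mm wide; open, the fingers measure 114 mm over their backs; the gripper's body (76 mm by 85 mm) begins 54 mm behind the grasp point. The pads swing forward as they close: fully open they stand 13 mm farther back than shut.
Start: joints at [1.179, 0.124, 1.65, -0, 1.367, -0.083], TCP at [197.566, 619.236, 303.922] pointing down, gripper open.
Joint ranges: [-2.61, 2.61], [-1.02, 2.33], [0.03, 2.71], [-1.35, 4.49], [0.32, 2.68], [-2.91, 2.91]. Speed limits (rad/s): [2.57, 2.57, 3.14, 3.14, 3.14, 3.14].

INTERFACE

Orientations are given as a rotation vector (axis times angle).
In Python, from plant import r, optics gives the robot as it stands.
- The arm moves only by the shell command python3 -m crank 'ROWS' [FORCE]. ROWS is a JSON object whose one key "plan" holds a list of rows, each an object of numbers: "fingers": the opening, from 0 (shut) to 1 (fully open); "dx", "dy", "dz": the shift along the tool's x, y, z in cm; "rx", "ry", "rz": the turn, a rotation vector about the tool's x, y, z in degrees. In form: {"plan": [{"fingers": .., "dx": .., "dy": .., "dz": .., "rx": .., "ry": .., "rz": ..}, ...]}. A call has exactly 8 rows; each row is the pose to reach, as a shift and turn from the pose commanded when the call began, along the tool's axes at that moment; what a row does not reach only later rows make up. A row lasts 1/8 s, in which the tool goes at most 62.5 mm and 10.7 degrees, less where a joint would pass 70% of its speed; a pose out of reach is approached as far as the arm can. A call with a gripper value outside its range is refused whole. The fingers move at their own pace and stop on an object; FORCE is the grip in N (left out, the last holds). Time passes only in rows, so rows that repeat a pose let the fingers close, or fill a call up. It gives the time, the measured TCP pose, the force, the opening and the grip force at its end, in the units of the state.
- r.state(): the state, without advancing time (a new reading comes with each control period).
- optics.read_camera(name): name is "scene" or "side" or "wrist"; returns (picture, depth): 480x640x3 uint8, red, green, blue; 480x640 float32, mm along the optical axis (not along the pixel's ray), 0 where there is no reading.
- optics.camera_params(name): a dict with "fovy" (degrees; the focal length in pixels is half the picture's height over the tangent of half this angle, whatever the lens; pixels are square), "cx", "cy" (the principal point, pixels), "camera_from_world" (4x4, takes a point from world to camera coordinates). Camera axes: x right, y up, looking along -z (the intrinsics and any distortion apply to the point x, -y, -z); pixel columns grow to the right and rows downward; lengths in mm; the calibration is good to about 2 mm. A picture is of the moment at which its call begins: read the wrist's pose just before it. camera_params takes no time and is no camera call; for the wrist camera it gives the pose at the moment of the call.
- r.job_done(): hands the job in; it is judged then, once.
The state is a dict: "t": time; "joint_pos": joint angles; "dq": joint speeds; "joint_torque": joint torques, N m; "position": TCP position; "tool_rot": TCP orientation; "wrist_force": force on the tool from outside, world axes, zero at the start; "moment": the same for the moment, N m; "width": finger opening in mm; "grasp_force": force on a finger pad.
Only numpy, scipy, OpenCV 4.12 (cv2) and the standard library are available. Lean on these libraries where they do the work, as an engineer would, in place of code of your own. Each camera call takes 0.05 s, during which the arm holds its last target. There are 200 camera calls.

TASK

The wide cream masking tape at the bottom of the tape spindle is needed in the flat dispenser. First take the blue roll and then the yellow roll off the spindle and pile them flat on the green cutting mat; then lay the cream roll flat over the dispenser's hub, fully down on its bed. At the end put the yellow roll back on the spindle, down on its foot, and the blue roll on top of it, and leave the spray can and the small brown bottle behind undisturbed.

Things in the scene. Friction and masses are not known exactly. Their poses are not given: they have to be found in the camera images.
- blue_roll: Roll of blue masking tape, outer diameter 94 mm, core (open hole) 76 mm, so the wall is 9 mm; 18 mm thick, about 70 g. Origin: centre of its underside; z up along its axis. At the start it is the top roll on the spindle. Grasp it from above across its wall (one finger in the core, one outside).
- yellow_roll: Roll of yellow masking tape, outer diameter 100 mm, core 76 mm, wall 12 mm; 15 mm thick, about 70 g. Origin: centre of its underside; z along its axis. At the start it lies between the blue and the cream roll.
- cream_roll: Wide roll of cream masking tape, outer diameter 112 mm, core 76 mm, wall 18 mm; 30 mm thick, about 160 g. Origin: centre of its underside; z along its axis. At the start it lies at the bottom of the spindle. The rolls hang loosely about the post, each up to 12 mm off its axis.
- spindle: Tape spindle, fixed to the bench: a round dark steel foot of 124 mm diameter, 8 mm high, with one upright bright steel post in the middle, 12 mm in diameter, its round end 68 mm above the bench. Origin: on the post's axis at the bench; rolls rest on the foot, 8 mm above the origin. Behind the work, brown boards 0.33 m high lean on the wall, their feet at x = 0.51 to 0.56 m.
- dispenser: Flat tape dispenser, fixed: a round grey bed, 124 mm in diameter, 6 mm high, in its middle a low black hub of 56 mm diameter with bevelled edge, top 12 mm above the bed. A neck to its own -x carries a 42 mm high pin (80 mm from the hub axis) and a 37 mm high serrated cutter (to 113 mm). Origin: hub axis at bench height; a loaded roll lies on the bed, 6 mm above the origin, hub in its core.
- mat: Square green cutting mat with a pale grid, 150 x 150 mm, 3 mm thick, fixed to the bench. Origin: centre of its underside; x and y along its edges. There is room for one pile of rolls in its middle. To the left of the work stands a cardboard tray with 0.1 m walls (from y = 0.31 m), to the right a yellow stand (from y = -0.32 m).
- aerosol: Spray can with a dark cap, 66 mm in diameter, 210 mm high, standing; not to be disturbed. Origin: centre of its underside.
- hardener_bottle: Small brown dropper bottle with a black top, 33 mm in diameter, 102 mm high, standing beside the spray can; not to be disturbed. Origin: centre of its underside.

How it is judged:
By the outcome, as a careful person would: the job done as asked, in the order asked, and still so for the second after the job is handed in, with the robot touching nothing.
It also fails if it takes over 112 s, if anything falls off the work surface, if the arm or the gripper's body presses on something with over 40 N, if the wrist force passes 120 N, or if a joint passes its speed limit or range.

## Working session

There is one attempt and no reset: what is moved stays moved. The work goes in short steps, Python scripts to look and compute and a shell command to move; the robot and the scene stay as the last step left them, time stands still between calls to the robot, and variables do not carry over. Pictures are saved under pics/ and viewed, at most 14 in all, crops included, and the job is handed in when it is done.

```bash
mkdir -p pics; ls
python3 - <<'E'
from plant import r, optics
import cv2
print(r.state())
for n in("scene","side"):
    p,d=optics.read_camera(n); cv2.imwrite(f"pics/{n}0.png",p[:,:,::-1]); print(n,optics.camera_params(n))
E
```

```text
pics
{'t': 0.0, 'joint_pos': array([ 1.17940727e+00,  1.24497128e-01,  1.65168298e+00, -1.29119847e-05,
        1.36749734e+00, -8.26186747e-02]), 'dq': array([ 1.00307487e-03, -3.56574969e-04,  5.68735883e-05, -5.73359780e-04,
        1.02899994e-03, -1.60683875e-03]), 'joint_torque': array([-2.59302878e-04, -4.23596799e+01, -3.65450299e+01, -5.57357373e-05,
        6.83068880e-03,  7.51836012e-06]), 'position': array([197.39106274, 618.81685284, 302.65271787]), 'tool_rot': array([-0.48301328, -3.10375487,  0.00318741]), 'wrist_force': array([ 1.12169782, -0.93129818,  0.12463566]), 'moment': array([-0.01821133,  0.04202308,  0.05872171]), 'grasp_force': 0.0, 'width': 85.67887085831647}
scene {'fovy': 50.131948781224835, 'cx': 317.9056573958474, 'cy': 238.17387636495346, 'camera_from_world': array([[ 5.33540338e-01, -8.45703295e-01, -1.09838126e-02,
        -3.28567104e+02],
       [ 6.73111405e-01,  4.16719999e-01,  6.10954564e-01,
        -3.60568486e+02],
       [-5.12109114e-01, -3.33362234e-01,  7.91589462e-01,
        -7.34036779e+02],
       [ 0.00000000e+00,  0.00000000e+00,  0.00000000e+00,
         1.00000000e+00]])}
side {'fovy': 47.25556879633412, 'cx': 313.6393778812653, 'cy': 240.9348028088177, 'camera_from_world': array([[-9.74995516e-01, -2.21922802e-01, -1.15764325e-02,
         4.72319393e+02],
       [ 1.34183102e-01, -6.29444996e-01,  7.65371735e-01,
        -1.65752312e+02],
       [-1.77140167e-01,  7.44680648e-01,  6.43484338e-01,
        -8.33652186e+02],
       [ 0.00000000e+00,  0.00000000e+00,  0.00000000e+00,
         1.00000000e+00]])}
```

View pics/scene0.png

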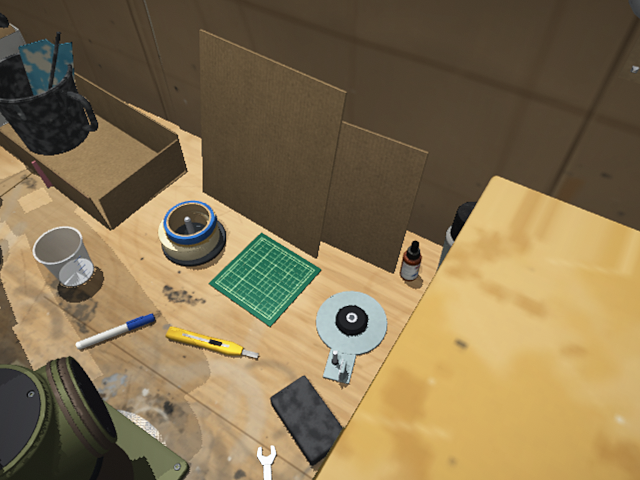

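View pics/side0.png

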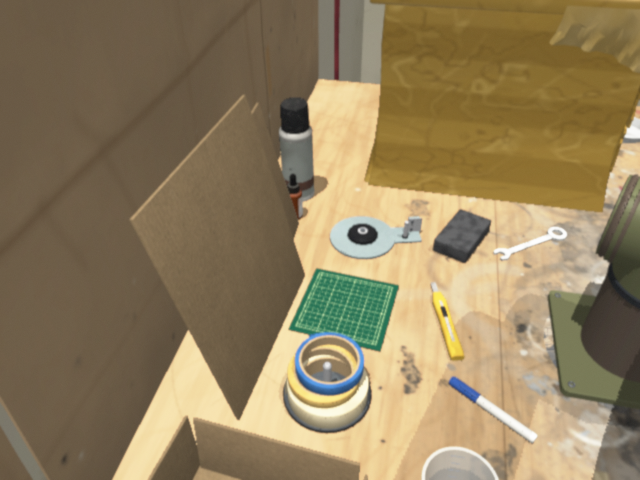

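The scene view shows the spindle with its rolls at about (190,228), the mat at (265,278), the dispenser hub at (351,320) and the bottle at (411,262). In the side view the rolls are at (328,375), the mat at (345,308), the hub at (362,235) and the can at (296,150).

```bash
cat > h.py <<'E'
from plant import r, optics
import numpy as np, cv2
from scipy.optimize import least_squares
from scipy.spatial.transform import Rotation as R
def cloud(n,save=None):
    P=optics.camera_params(n); p,d=optics.read_camera(n)
    if save: cv2.imwrite(f"pics/{save}.png",p[:,:,::-1])
    f=240/np.tan(np.radians(P["fovy"]/2)); v,u=np.mgrid[:480,:640]
    c=np.stack([(u-P["cx"])/f*d,-(v-P["cy"])/f*d,-d],-1)
    M=P["camera_from_world"]; w=(c-M[:3,3])@M[:3,:3]
    w[d==0]=np.nan
    return p,w,cv2.cvtColor(p,cv2.COLOR_RGB2HSV)
def circ(xy,rad=None):
    c0=np.nanmean(xy,0)
    if rad: s=least_squares(lambda q:np.hypot(*(xy-q[:2]).T)-rad,c0,loss="soft_l1",f_scale=1.5)
    else: s=least_squares(lambda q:np.hypot(*(xy-q[:2]).T)-q[2],[*c0,45],loss="soft_l1",f_scale=1.5)
    return s.x.round(1), np.median(abs(s.fun)).round(2)
E
python3 - <<'E'
from h import *
for n,sp in(("scene",(190,228)),("side",(328,375))):
    p,w,h=cloud(n); H,S,V=[h[...,i].astype(int) for i in range(3)]
    X,Y,Z=w[...,0],w[...,1],w[...,2]; v,u=np.mgrid[:480,:640]
    near=(abs(u-sp[0])<60)&(abs(v-sp[1])<60)
    bl=near&(H>100)&(H<122)&(S>140)
    print(n,"blue n",bl.sum(),"z pct",np.nanpercentile(Z[bl],[2,25,50,75,98]).round(1))
    for nm,lo,hi in(("blue top",67,76),("yellow",49,58),("cream",35,43)):
        m=near&(Z>lo)&(Z<hi)&(S>40 if nm=="cream" else S>90)
        if nm=="blue top": m&=(H>95)&(H<125)
        else: m&=(H>12)&(H<40)
        if m.sum()>20:
            q=w[m]; c=np.array([np.median(q[:,0]),np.median(q[:,1])])
            print(nm,m.sum(),q[:,2].mean().round(1),"ext",np.percentile(q[:,:2],[1,99],axis=0).round(0).tolist(),circ(q[:,:2]))
    # mat
    m=(H>60)&(H<95)&(S>110)&(Z<15)&(Z>-10)&(X>200)&(X<600)
    m=cv2.morphologyEx(m.astype(np.uint8),cv2.MORPH_CLOSE,np.ones((7,7)))
    k,l,st,ce=cv2.connectedComponentsWithStats(m); b=1+st[1:,4].argmax(); q=w[(l==b)&~np.isnan(X)]
    print("mat",cv2.minAreaRect(q[:,:2].astype(np.float32)),np.median(q[:,2]).round(1))
    # dispenser
    hub={"scene":(351,320),"side":(362,235)}[n]
    g=(abs(u-hub[0])<60)&(abs(v-hub[1])<60)
    bed=g&(S<70)&(V>90)&(Z>2)&(Z<11)
    q=w[bed]; ct=w[hub[1],hub[0]]; print("hub pt",ct.round(1),"bed",len(q))
    a=w[g&(V<60)&(Z>8)&(Z<25)]; print("hub fit",len(a),np.median(a[:,:2],0).round(1),cv2.minEnclosingCircle(a[:,:2].astype(np.float32)),np.median(a[:,2]))
    print("bed enc",np.percentile(q[:,:2],[1,99],axis=0).round(0).tolist())
    nk=w[g&(Z>24)&(Z<50)]; print("pin/cutter",len(nk),np.median(nk,0).round(0) if len(nk) else 0)
    for nm,px in(("bottle",(411,262) if n=="scene" else (296,200)),("can",(460,230) if n=="scene" else (297,150)),("post",(190,222) if n=="scene" else (326,366))):
        print(nm,w[px[1],px[0]].round(0))
    bw=w[near&(Z>60)&(Z<66)&(S<60)]; print("posttip",len(bw),np.median(bw,0).round(1) if len(bw) else 0)
    bench=w[(abs(u-sp[0])<90)&(abs(v-sp[1])<90)&(abs(Z)<8)]; print("bench z",np.median(bench[:,2]))
    bo=w[(X>400)&(X<700)&(Z>100)&(Z<300)&(Y>-50)&(Y<250)]
    for z in(100,150,200,250): 
        q=bo[abs(bo[:,2]-z)<5]; 
        if len(q): print("board x at z",z,np.percentile(q[:,0],[2,50]).round(0),np.percentile(q[:,1],[2,98]).round(0))
E
```

```text
scene blue n 541 z pct [ 3.  60.9 67.3 68.9 71.2]
blue top 311 69.0 ext [[378.0, 117.0], [470.0, 208.0]] (array([424.9, 162.7,  44.4]), np.float64(1.27))
yellow 417 53.7 ext [[384.0, 112.0], [547.0, 316.0]] (array([483.6, 235.4,  78.9]), np.float64(13.09))
cream 722 38.3 ext [[369.0, 113.0], [544.0, 317.0]] (array([456. , 219.4,  96.6]), np.float64(9.07))
mat ((431.68353271484375, -0.7594528198242188), (150.3861541748047, 151.962646484375), 85.19844818115234) 1.2
hub pt [ 429.1 -185.2   13.8] bed 3139
hub fit 653 [ 425.7 -188. ] ((452.9394836425781, -201.544189453125), 113.97193908691406) 15.814804789847777
bed enc [[328.0, -242.0], [489.0, -125.0]]
pin/cutter 265 [ 351. -218.   35.]
bottle [ 561. -228.   60.]
can [ 562. -290.  189.]
post [428. 165.  56.]
posttip 29 [424.4 168.6  64. ]
bench z -1.1785436069910324
board x at z 100 [539. 549.] [-48. 229.]
board x at z 150 [550. 560.] [-48. 229.]
board x at z 200 [563. 572.] [-47. 229.]
board x at z 250 [575. 586.] [-48. 227.]
side blue n 727 z pct [57.2 63.4 68.8 70.3 71.9]
blue top 643 70.0 ext [[380.0, 119.0], [469.0, 211.0]] (array(
[... 173 characters left out ...]
86.0], [533.0, 231.0]] (array([427.8, 179.5,  45.1]), np.float64(3.21))
mat ((429.725830078125, 2.4745941162109375), (148.29754638671875, 145.95166015625), 85.18318939208984) 2.2
hub pt [ 429.9 -167.8   17.7] bed 2113
hub fit 310 [ 429.1 -167.9] ((430.7608337402344, -177.69154357910156), 25.892425537109375) 16.13177183989925
bed enc [[328.0, -283.0], [559.0, -54.0]]
pin/cutter 340 [ 356. -279.   32.]
bottle [ 567. -210.   48.]
can [ 576. -266.  125.]
post [427. 175.  67.]
posttip 39 [426.6 174.5  63.6]
bench z -0.10365331915987788
board x at z 100 [540. 555.] [-36. 240.]
board x at z 150 [552. 566.] [-38. 244.]
board x at z 200 [564. 579.] [-37. 244.]
board x at z 250 [576. 591.] [-37. 244.]
```

```bash
cat > go.py <<'E'
import sys
from h import *
# usage: x y z ang(deg of tool y in world, mod 180) of TCP ; prints shift cm / turn deg in tool axes
x,y,z,a=map(float,sys.argv[1:5]); s=r.state(); T=R.from_rotvec(s["tool_rot"])
if len(sys.argv)>5: T0=R.from_rotvec(s["tool_rot"]) 
cur=np.degrees(np.arctan2(*T.apply([0,1,0])[1::-1])); a=cur+(a-cur+90)%180-90
a_=np.radians(a); Y=np.array([np.cos(a_),np.sin(a_),0]); Z=np.array([0,0,-1.]); G=R.from_matrix(np.stack([np.cross(Y,Z),Y,Z],1))
print("t",round(s["t"],2),"pos",s["position"].round(1),"ang",cur.round(1),"w",round(s["width"],1),"q6",s["joint_pos"][5].round(2),"F",s["wrist_force"].round(1))
print("d cm",(T.inv().apply(np.array([x,y,z])-s["position"])/10).round(2),"rot",np.degrees((T.inv()*G).as_rotvec()).round(1))
E
python3 go.py 425 110 270 90
python3 -c "
from h import *
P=optics.camera_params('wrist');M=P['camera_from_world'];s=r.state();T=R.from_rotvec(s['tool_rot'])
print(P['fovy'],P['cx'],P['cy'],'cam in tool',T.inv().apply(-M[:3,:3].T@M[:3,3]-s['position']),'look',T.inv().apply(-M[2,:3]))"
```

```text
t 0.2 pos [197.4 619.  303.1] ang 72.3 w 85.4 q6 -0.08 F [ 0.4  0.7 -0.2]
d cm [-37.15 -41.57   3.36] rot [ -0.1  -0.  -17.7]
63.99146870506992 320.52166299114697 243.9127187416181 cam in tool [ 80.27560791  -0.32957397 -70.70610421] look [-3.14498638e-01 -5.94243221e-04  9.49257738e-01]
```

```bash
python3 go.py 395 165 280 90
python3 -m crank '{"plan":[{"fingers":0.6,"dx":-2,"dy":-2,"dz":0,"rx":0,"ry":0,"rz":-2},{"fingers":0.4,"dx":-6,"dy":-7,"dz":0,"rx":0,"ry":0,"rz":-5},{"fingers":0.35,"dx":-10,"dy":-12,"dz":0,"rx":0,"ry":0,"rz":-9},{"fingers":0.35,"dx":-14,"dy":-17,"dz":0.5,"rx":0,"ry":0,"rz":-12},{"fingers":0.35,"dx":-18,"dy":-22,"dz":1,"rx":0,"ry":0,"rz":-15},{"fingers":0.35,"dx":-22,"dy":-27,"dz":1.5,"rx":0,"ry":0,"rz":-17.7},{"fingers":0.35,"dx":-26,"dy":-31,"dz":2,"rx":0,"ry":0,"rz":-17.7},{"fingers":0.35,"dx":-29,"dy":-34,"dz":2.3,"rx":0,"ry":0,"rz":-17.7}]}'
python3 go.py 395 165 280 90
```

```text
t 0.2 pos [197.4 619.  303.1] ang 72.3 w 85.4 q6 -0.08 F [ 0.4  0.7 -0.2]
d cm [-32.62 -37.24   2.36] rot [ -0.1  -0.  -17.7]
t: 1.2
position: [370.9, 205.0, 280.7]
tool_rot: [0.002, 3.141, 0.0]
wrist_force: [0.6, 0.5, -0.3]
width: 30.1
grasp_force: 0.0
t 1.2 pos [370.9 205.  280.7] ang 89.9 w 30.1 q6 -1.19 F [ 0.6  0.5 -0.3]
d cm [-2.42 -4.    0.07] rot [ 0.   0.  -0.1]
```

```bash
python3 -m crank '{"plan":[{"fingers":0.35,"dx":-1,"dy":-2,"dz":0,"rx":0,"ry":0,"rz":0},{"fingers":0.35,"dx":-2.4,"dy":-4,"dz":0,"rx":0,"ry":0,"rz":0},{"fingers":0.35,"dx":-2.4,"dy":-4,"dz":0,"rx":0,"ry":0,"rz":0},{"fingers":0.35,"dx":-2.4,"dy":-4,"dz":0,"rx":0,"ry":0,"rz":0},{"fingers":0.35,"dx":-2.4,"dy":-4,"dz":0,"rx":0,"ry":0,"rz":0},{"fingers":0.35,"dx":-2.4,"dy":-4,"dz":0,"rx":0,"ry":0,"rz":0},{"fingers":0.35,"dx":-2.4,"dy":-4,"dz":0,"rx":0,"ry":0,"rz":0},{"fingers":0.35,"dx":-2.4,"dy":-4,"dz":0,"rx":0,"ry":0,"rz":0}]}' | head -2
cat > sp.py <<'E'
from h import *
import sys
p,w,h=cloud("wrist",sys.argv[1]); H,S,V=[h[...,i].astype(int) for i in range(3)]
X,Y,Z=w[...,0],w[...,1],w[...,2]; b=(abs(X-425)<75)&(abs(Y-168)<75)
z=Z[b]; hh,e=np.histogram(z[(z>-5)&(z<80)],bins=85,range=(-5,80)); print("zpeaks",[(int(e[i]),int(hh[i])) for i in np.argsort(-hh)[:14]])
m=b&(Z>66)&(Z<75)&(H>95)&(H<125)&(S>100)
def rep(nm,m):
    if m.sum()>50:
        q=w[m]; c,_=circ(q[:,:2]); d=np.hypot(*(q[:,:2]-c[:2]).T); print(nm,m.sum(),"z",np.median(q[:,2]).round(1),circ(q[:,:2]),"r",np.percentile(d,[2,98]).round(1))
rep("blue",m)
yy=b&(H>15)&(H<35)&(S>100)
rep("yellow",yy&(Z>48)&(Z<58)); 
rep("cream",b&(H>12)&(H<35)&(S>30)&(Z>34)&(Z<43))
q=w[b&(np.hypot(X-426,Y-171)<14)&(Z>58)&(Z<72)&(S<90)]; print("post",len(q),np.median(q,0).round(1) if len(q) else 0,q[:,2].max() if len(q) else 0)
E
python3 sp.py w1
```

```text
t: 2.2
position: [394.4, 167.3, 280.9]
zpeaks [(0, 3919), (71, 1936), (1, 1847), (8, 1802), (-1, 1757), (38, 1406), (70, 972), (7, 888), (53, 870), (9, 807), (37, 697), (72, 666), (39, 550), (52, 416)]
blue 2249 z 71.5 (array([424.3, 163. ,  44.1]), np.float64(1.41)) r [41.2 46.9]
yellow 1426 z 53.5 (array([429. , 173. ,  44.6]), np.float64(1.88)) r [38.5 48.7]
cream 3028 z 38.4 (array([419.7, 177.3,  46.6]), np.float64(3.15)) r [38.4 54.2]
post 195 [423.8 169.5  66.6] 70.61691757662739
```

View pics/w1.png

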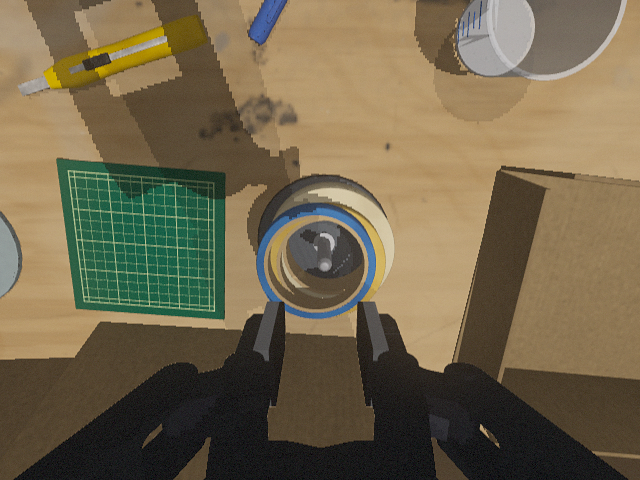

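The wrist view shows blue at (317,262) topmost, with yellow and cream peeking out to the right and above, the post tip at (324,262) and the mat centre at (148,240). I'll grasp blue at its -y wall.

```bash
python3 go.py 424.5 121 129 90
```

```text
t 2.25 pos [394.5 167.3 280.9] ang 90.0 w 29.9 q6 -1.3 F [-0.3  1.2 -0.5]
d cm [-3.   -4.63 15.19] rot [-0. -0.  0.]
```

```bash
python3 -m crank '{"plan":[{"fingers":0.35,"dx":-1.5,"dy":-2.3,"dz":2,"rx":0,"ry":0,"rz":0},{"fingers":0.35,"dx":-3,"dy":-4.6,"dz":5,"rx":0,"ry":0,"rz":0},{"fingers":0.35,"dx":-3,"dy":-4.6,"dz":8,"rx":0,"ry":0,"rz":0},{"fingers":0.35,"dx":-3,"dy":-4.6,"dz":10.5,"rx":0,"ry":0,"rz":0},{"fingers":0.35,"dx":-3,"dy":-4.6,"dz":12.5,"rx":0,"ry":0,"rz":0},{"fingers":0.35,"dx":-3,"dy":-4.6,"dz":14,"rx":0,"ry":0,"rz":0},{"fingers":0.35,"dx":-3,"dy":-4.6,"dz":15.2,"rx":0,"ry":0,"rz":0},{"fingers":0.35,"dx":-3,"dy":-4.6,"dz":15.2,"rx":0,"ry":0,"rz":0}]}' 30; python3 go.py 424.5 121 129 90
python3 -m crank '{"plan":[{"fingers":0.15,"dx":0,"dy":0,"dz":0,"rx":0,"ry":0,"rz":0},{"fingers":0.05,"dx":0,"dy":0,"dz":0,"rx":0,"ry":0,"rz":0},{"fingers":0,"dx":0,"dy":0,"dz":0,"rx":0,"ry":0,"rz":0},{"fingers":0,"dx":0,"dy":0,"dz":0,"rx":0,"ry":0,"rz":0},{"fingers":0,"dx":0,"dy":0,"dz":0,"rx":0,"ry":0,"rz":0},{"fingers":0,"dx":0,"dy":0,"dz":0,"rx":0,"ry":0,"rz":0},{"fingers":0,"dx":0,"dy":0,"dz":0,"rx":0,"ry":0,"rz":0},{"fingers":0,"dx":0,"dy":0,"dz":0,"rx":0,"ry":0,"rz":0}]}' 40
```

```text
t: 3.25
position: [424.1, 121.1, 128.2]
tool_rot: [0.0, -3.14, 0.0]
wrist_force: [0.6, 0.9, -0.2]
width: 29.5
grasp_force: 0.0
t 3.25 pos [424.1 121.1 128.2] ang 90.0 w 29.5 q6 -1.41 F [ 0.6  0.9 -0.2]
d cm [-0.04 -0.01 -0.08] rot [-0.  -0.1  0. ]
t: 4.25
position: [425.2, 121.3, 129.8]
tool_rot: [-0.0, 3.14, 0.0]
wrist_force: [0.5, -0.8, 5.1]
width: 8.4
grasp_force: 40.1
```

```bash
python3 -m crank '{"plan":[{"fingers":0,"dx":0,"dy":0,"dz":-0.5,"rx":0,"ry":0,"rz":0},{"fingers":0,"dx":0,"dy":0,"dz":-1.5,"rx":0,"ry":0,"rz":0},{"fingers":0,"dx":0,"dy":0,"dz":-3,"rx":0,"ry":0,"rz":0},{"fingers":0,"dx":0,"dy":0,"dz":-4.5,"rx":0,"ry":0,"rz":0},{"fingers":0,"dx":0,"dy":0,"dz":-6,"rx":0,"ry":0,"rz":0},{"fingers":0,"dx":0,"dy":0,"dz":-7,"rx":0,"ry":0,"rz":0},{"fingers":0,"dx":0,"dy":0,"dz":-7,"rx":0,"ry":0,"rz":0},{"fingers":0,"dx":0,"dy":0,"dz":-7,"rx":0,"ry":0,"rz":0}]}'
python3 - <<'E'
from h import *
p,w,h=cloud("side","s1"); H,S,V=[h[...,i].astype(int) for i in range(3)]
Z=w[...,2]; m=(H>100)&(H<122)&(S>140)&(Z>60)&(w[...,0]>360)&(w[...,0]<490); q=w[m]
print(len(q),np.percentile(q[:,2],[2,50,98]))
for lo in range(110,215,15):
    a=q[(q[:,1]>lo)&(q[:,1]<lo+15)]
    if len(a): print(lo,len(a),np.percentile(a[:,2],[5,95]).round(1),a[:,0].min().round(),a[:,0].max().round())
cv2.imwrite("pics/s1c.png",p[200:440,200:520,::-1].repeat(2,0).repeat(2,1))
E
python3 go.py 430.5 -41.5 150 90
```

```text
t: 5.25
position: [424.2, 121.1, 198.4]
tool_rot: [0.0, -3.141, 0.0]
wrist_force: [0.1, -0.0, -1.0]
width: 8.7
grasp_force: 39.4
878 [124.59749987 136.95358826 140.34203637]
110 4 [139.2 139.8] 407.0 448.0
125 64 [137.  140.3] 386.0 463.0
140 49 [137.3 140.1] 381.0 470.0
155 58 [130.5 140.5] 379.0 472.0
170 95 [126.4 140.1] 379.0 471.0
185 180 [126.1 139.6] 383.0 466.0
200 428 [125.1 139.3] 396.0 455.0
t 5.3 pos [424.1 121.1 198.2] ang 90.0 w 8.4 q6 -1.41 F [ 0.  -0.3 -0.6]
d cm [ -0.64 -16.26   4.82] rot [-0.  -0.1  0. ]
```

View pics/s1c.png

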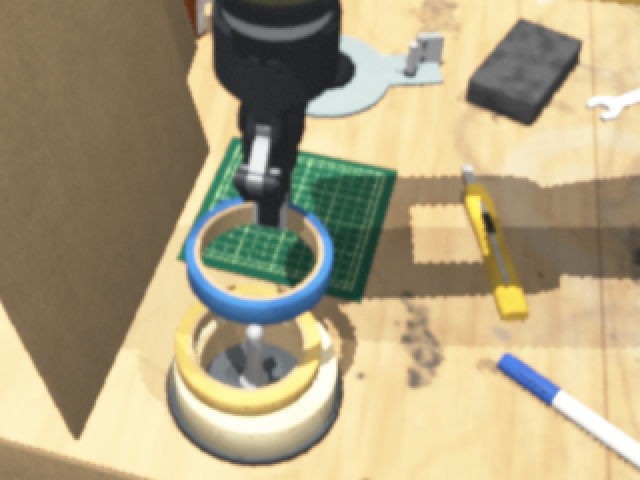

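The crop shows the blue roll held level at (260,260), with yellow and cream still on the spindle below. Next I place blue on the mat.

```bash
python3 -m crank '{"plan":[{"fingers":0,"dx":0,"dy":-1,"dz":0,"rx":0,"ry":0,"rz":0},{"fingers":0,"dx":0,"dy":-3.5,"dz":0,"rx":0,"ry":0,"rz":0},{"fingers":0,"dx":-0.3,"dy":-7,"dz":0,"rx":0,"ry":0,"rz":0},{"fingers":0,"dx":-0.6,"dy":-10.5,"dz":0,"rx":0,"ry":0,"rz":0},{"fingers":0,"dx":-0.6,"dy":-13.5,"dz":1,"rx":0,"ry":0,"rz":0},{"fingers":0,"dx":-0.6,"dy":-15.5,"dz":3,"rx":0,"ry":0,"rz":0},{"fingers":0,"dx":-0.6,"dy":-16.3,"dz":5,"rx":0,"ry":0,"rz":0},{"fingers":0,"dx":-0.6,"dy":-16.3,"dz":7,"rx":0,"ry":0,"rz":0}]}'; python3 go.py 430.5 -41.7 79.5 90
```

```text
t: 6.3
position: [430.2, -43.0, 128.0]
tool_rot: [-0.003, -3.141, 0.0]
wrist_force: [-0.2, 0.2, -1.0]
width: 8.5
grasp_force: 39.4
t 6.3 pos [430.2 -43.  128. ] ang 89.9 w 8.5 q6 -1.79 F [-0.2  0.2 -1. ]
d cm [-0.04  0.13  4.85] rot [-0.  -0.  -0.1]
```

```bash
python3 -m crank '{"plan":[{"fingers":0,"dx":0,"dy":0.1,"dz":1.5,"rx":0,"ry":0,"rz":0},{"fingers":0,"dx":0,"dy":0.1,"dz":3,"rx":0,"ry":0,"rz":0},{"fingers":0,"dx":0,"dy":0.1,"dz":4,"rx":0,"ry":0,"rz":0},{"fingers":0,"dx":0,"dy":0.1,"dz":4.5,"rx":0,"ry":0,"rz":0},{"fingers":0,"dx":0,"dy":0.1,"dz":4.8,"rx":0,"ry":0,"rz":0},{"fingers":0,"dx":0,"dy":0.1,"dz":4.85,"rx":0,"ry":0,"rz":0},{"fingers":0,"dx":0,"dy":0.1,"dz":4.85,"rx":0,"ry":0,"rz":0},{"fingers":0,"dx":0,"dy":0.1,"dz":4.85,"rx":0,"ry":0,"rz":0}]}'; 
python3 -m crank '{"plan":[{"fingers":0.2,"dx":0,"dy":0,"dz":0,"rx":0,"ry":0,"rz":0},{"fingers":0.35,"dx":0,"dy":0,"dz":0,"rx":0,"ry":0,"rz":0},{"fingers":0.35,"dx":0,"dy":0,"dz":0,"rx":0,"ry":0,"rz":0},{"fingers":0.35,"dx":0,"dy":0,"dz":-1.5,"rx":0,"ry":0,"rz":0},{"fingers":0.35,"dx":0,"dy":0,"dz":-5,"rx":0,"ry":0,"rz":0},{"fingers":0.35,"dx":0,"dy":2,"dz":-10,"rx":0,"ry":0,"rz":0},{"fingers":0.35,"dx":0.7,"dy":6,"dz":-14,"rx":0,"ry":0,"rz":0},{"fingers":0.35,"dx":1.5,"dy":10,"dz":-17,"rx":0,"ry":0,"rz":0}]}'
python3 go.py 400 150 280 90
```

```text
t: 7.3
position: [430.8, -40.9, 80.8]
tool_rot: [-0.0, 3.141, -0.0]
wrist_force: [0.4, 0.5, -0.1]
width: 8.2
grasp_force: 39.4
t: 8.3
position: [415.8, 60.0, 254.1]
tool_rot: [0.002, 3.137, 0.0]
wrist_force: [0.4, -0.7, -0.2]
width: 29.8
grasp_force: 0.0
t 8.3 pos [415.8  60.  254.1] ang 89.9 w 29.8 q6 -1.55 F [ 0.4 -0.7 -0.2]
d cm [ 1.58  9.   -2.6 ] rot [ 0.   0.3 -0.1]
```

```bash
python3 -m crank '{"plan":[{"fingers":0.35,"dx":0.5,"dy":4,"dz":-1,"rx":0,"ry":0,"rz":0},{"fingers":0.35,"dx":1,"dy":7,"dz":-2,"rx":0,"ry":0,"rz":0},{"fingers":0.35,"dx":1.6,"dy":9,"dz":-2.6,"rx":0,"ry":0,"rz":0},{"fingers":0.35,"dx":1.6,"dy":9,"dz":-2.6,"rx":0,"ry":0,"rz":0},{"fingers":0.35,"dx":1.6,"dy":9,"dz":-2.6,"rx":0,"ry":0,"rz":0},{"fingers":0.35,"dx":1.6,"dy":9,"dz":-2.6,"rx":0,"ry":0,"rz":0},{"fingers":0.35,"dx":1.6,"dy":9,"dz":-2.6,"rx":0,"ry":0,"rz":0},{"fingers":0.35,"dx":1.6,"dy":9,"dz":-2.6,"rx":0,"ry":0,"rz":0}]}'|head -2
python3 sp.py w2
cat > ring.py <<'E'
# ring.py camera name x y zlo zhi rin rout : robust ring centre from top-surface points in height band
from h import *
import sys
n=sys.argv[1]; x,y,lo,hi,ri,ro=map(float,sys.argv[2:8])
p,w,h=cloud(n); d=np.hypot(w[...,0]-x,w[...,1]-y); q=w[(d<ro+18)&(w[...,2]>lo)&(w[...,2]<hi)]
f=lambda c:(lambda d:np.clip(np.maximum(ri-d,d-ro),0,4))(np.hypot(*(q[:,:2]-c[:2]).T))
from scipy.optimize import minimize
s=minimize(lambda c:(f(c)**2).sum()/len(q),[x,y],method="Nelder-Mead")
d=np.hypot(*(q[:,:2]-s.x).T); a=np.degrees(np.arctan2(q[:,1]-s.x[1],q[:,0]-s.x[0]))
print(n,"centre",s.x.round(1),"cost",round(s.fun,2),"n",len(q),"z",np.percentile(q[:,2],[5,50,95]).round(1),"r",np.percentile(d,[2,98]).round(1),"angles covered",np.histogram(a,8,(-180,180))[0])
E
python3 ring.py wrist 429 173 49 58 38 50; python3 ring.py wrist 424 175 34 43 38 56; python3 ring.py side 431 1 17 26 38 47; python3 ring.py scene 431 1 17 26 38 47
```

```text
t: 9.3
position: [399.6, 148.8, 276.2]
zpeaks [(0, 4342), (53, 2398), (8, 2172), (1, 2092), (-1, 1921), (38, 1661), (52, 1247), (7, 1075), (9, 952), (37, 794), (54, 771), (39, 689), (2, 229), (6, 188)]
yellow 3959 z 53.4 (array([429.3, 170.4,  45.1]), np.float64(2.6)) r [38.4 50. ]
cream 3668 z 38.4 (array([418.8, 175.2,  46.6]), np.float64(3.23)) r [38.2 55.3]
post 201 [423.7 169.4  66.6] 69.99592712619966
wrist centre [429.9 170.2] cost 0.18 n 4839 z [51.5 53.4 54.6] r [37.7 49.7] angles covered [723 650 574 572 390 601 626 703]
wrist centre [422.4 173.9] cost 0.24 n 3697 z [36.5 38.5 40.8] r [37.5 55.4] angles covered [687 354 285 422 298 238 630 783]
side centre [432.6   1.6] cost 0.11 n 674 z [17.7 20.  21.9] r [37.5 47.9] angles covered [ 87  35  55  85  91 110 118  93]
scene centre [4.314e+02 3.000e-01] cost 0.05 n 613 z [17.4 19.1 21.4] r [37.4 47.3] angles covered [89 86 77 66 72 78 70 75]
```

View pics/w2.png

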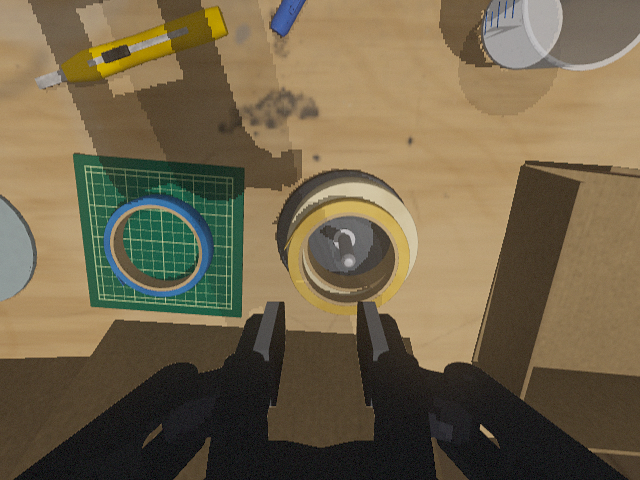

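```bash
python3 go.py 429.9 126.2 117 90; python3 -m crank '{"plan":[{"fingers":0.35,"dx":-1.5,"dy":-1.1,"dz":2,"rx":0,"ry":0,"rz":0},{"fingers":0.35,"dx":-3.0,"dy":-2.25,"dz":5,"rx":0,"ry":0,"rz":0},{"fingers":0.35,"dx":-3.0,"dy":-2.25,"dz":8.5,"rx":0,"ry":0,"rz":0},{"fingers":0.35,"dx":-3.0,"dy":-2.25,"dz":11.5,"rx":0,"ry":0,"rz":0},{"fingers":0.35,"dx":-3.0,"dy":-2.25,"dz":13.5,"rx":0,"ry":0,"rz":0},{"fingers":0.35,"dx":-3.0,"dy":-2.25,"dz":15,"rx":0,"ry":0,"rz":0},{"fingers":0.35,"dx":-3.0,"dy":-2.25,"dz":15.9,"rx":0,"ry":0,"rz":0},{"fingers":0.35,"dx":-3.0,"dy":-2.25,"dz":15.9,"rx":0,"ry":0,"rz":0}]}' 40; python3 go.py 429.9 126.2 117 90
```

```text
t 9.55 pos [399.5 149.1 276.4] ang 90.0 w 29.9 q6 -1.34 F [-0.6 -0.6 -0.3]
d cm [-3.04 -2.29 15.94] rot [-0. -0.  0.]
t: 10.55
position: [429.4, 126.7, 117.2]
tool_rot: [0.0, -3.141, 0.0]
wrist_force: [-0.3, 0.4, -0.6]
width: 29.9
grasp_force: 0.0
t 10.55 pos [429.4 126.7 117.2] ang 90.0 w 29.9 q6 -1.4 F [-0.3  0.4 -0.6]
d cm [-0.05 -0.05  0.02] rot [-0. -0.  0.]
```

```bash
python3 -m crank '{"plan":[{"fingers":0.15,"dx":0,"dy":0,"dz":0,"rx":0,"ry":0,"rz":0},{"fingers":0.05,"dx":0,"dy":0,"dz":0,"rx":0,"ry":0,"rz":0},{"fingers":0,"dx":0,"dy":0,"dz":0,"rx":0,"ry":0,"rz":0},{"fingers":0,"dx":0,"dy":0,"dz":0,"rx":0,"ry":0,"rz":0},{"fingers":0,"dx":0,"dy":0,"dz":0,"rx":0,"ry":0,"rz":0},{"fingers":0,"dx":0,"dy":0,"dz":0,"rx":0,"ry":0,"rz":0},{"fingers":0,"dx":0,"dy":0,"dz":0,"rx":0,"ry":0,"rz":0},{"fingers":0,"dx":0,"dy":0,"dz":0,"rx":0,"ry":0,"rz":0}]}' 40
python3 -m crank '{"plan":[{"fingers":0,"dx":0,"dy":0,"dz":-0.5,"rx":0,"ry":0,"rz":0},{"fingers":0,"dx":0,"dy":0,"dz":-1.5,"rx":0,"ry":0,"rz":0},{"fingers":0,"dx":0,"dy":0,"dz":-3,"rx":0,"ry":0,"rz":0},{"fingers":0,"dx":0,"dy":0,"dz":-4.5,"rx":0,"ry":0,"rz":0},{"fingers":0,"dx":0,"dy":0,"dz":-6,"rx":0,"ry":0,"rz":0},{"fingers":0,"dx":0,"dy":0,"dz":-7,"rx":0,"ry":0,"rz":0},{"fingers":0,"dx":0,"dy":0,"dz":-7,"rx":0,"ry":0,"rz":0},{"fingers":0,"dx":0,"dy":0,"dz":-7,"rx":0,"ry":0,"rz":0}]}'
python3 ring.py side 430 170.5 116 130 38 50; python3 ring.py scene 430 170.5 116 130 38 50;python3 ring.py side 422 174 34 43 38 56; python3 go.py 430 -43 150 90
```

```text
t: 11.55
position: [430.3, 126.8, 118.4]
tool_rot: [-0.0, 3.14, 0.0]
wrist_force: [0.3, 0.7, 5.6]
width: 10.1
grasp_force: 39.4
t: 12.55
position: [429.2, 126.6, 187.0]
tool_rot: [0.0, -3.141, 0.0]
wrist_force: [0.2, 1.0, -0.6]
width: 10.0
grasp_force: 38.8
side centre [428.4 171.6] cost 0.75 n 1815 z [117.5 120.5 122.6] r [28.6 50.1] angles covered [208 215 160 210 215 273 289 245]
scene centre [427.9 169.4] cost 1.59 n 579 z [116.9 119.2 125.4] r [36.4 60.6] angles covered [127 172  14   0   0  59 102 105]
side centre [425.5 176.1] cost 0.24 n 2188 z [35.1 37.2 39. ] r [37.5 56.1] angles covered [295 115 265 123 324 349 377 340]
t 12.7 pos [429.1 126.6 186.6] ang 90.0 w 9.7 q6 -1.4 F [ 0.6 -0.1 -1.4]
d cm [ -0.09 -16.96   3.67] rot [-0.  -0.1  0. ]
```

```bash
python3 -m crank '{"plan":[{"fingers":0,"dx":0,"dy":-1,"dz":0,"rx":0,"ry":0,"rz":0},{"fingers":0,"dx":0,"dy":-3.5,"dz":0,"rx":0,"ry":0,"rz":0},{"fingers":0,"dx":-0.25,"dy":-7,"dz":0,"rx":0,"ry":0,"rz":0},{"fingers":0,"dx":-0.25,"dy":-10.5,"dz":0,"rx":0,"ry":0,"rz":0},{"fingers":0,"dx":-0.25,"dy":-13.5,"dz":1,"rx":0,"ry":0,"rz":0},{"fingers":0,"dx":-0.25,"dy":-15.8,"dz":2.5,"rx":0,"ry":0,"rz":0},{"fingers":0,"dx":-0.25,"dy":-16.95,"dz":4.5,"rx":0,"ry":0,"rz":0},{"fingers":0,"dx":-0.25,"dy":-16.95,"dz":5.5,"rx":0,"ry":0,"rz":0}]}' >/dev/null;  python3 go.py 431.6 -43 101.3 90
```

```text
t 13.7 pos [431.3 -43.6 131.2] ang 89.9 w 10.3 q6 -1.79 F [ 0.2 -0.3 -1.4]
d cm [-0.04  0.06  2.99] rot [ 0.  -0.1 -0.1]
```

```bash
python3 -m crank '{"plan":[{"fingers":0,"dx":0,"dy":0,"dz":1,"rx":0,"ry":0,"rz":0},{"fingers":0,"dx":0,"dy":0,"dz":1.8,"rx":0,"ry":0,"rz":0},{"fingers":0,"dx":0,"dy":0,"dz":2.3,"rx":0,"ry":0,"rz":0},{"fingers":0,"dx":0,"dy":0,"dz":2.7,"rx":0,"ry":0,"rz":0},{"fingers":0,"dx":0,"dy":0,"dz":2.9,"rx":0,"ry":0,"rz":0},{"fingers":0,"dx":0,"dy":0,"dz":3,"rx":0,"ry":0,"rz":0},{"fingers":0,"dx":0,"dy":0,"dz":3,"rx":0,"ry":0,"rz":0},{"fingers":0,"dx":0,"dy":0,"dz":3,"rx":0,"ry":0,"rz":0}]}'; 
python3 -m crank '{"plan":[{"fingers":0.2,"dx":0,"dy":0,"dz":0,"rx":0,"ry":0,"rz":0},{"fingers":0.35,"dx":0,"dy":0,"dz":0,"rx":0,"ry":0,"rz":0},{"fingers":0.35,"dx":0,"dy":0,"dz":0,"rx":0,"ry":0,"rz":0},{"fingers":0.35,"dx":0,"dy":0,"dz":-1.5,"rx":0,"ry":0,"rz":0},{"fingers":0.35,"dx":0,"dy":0,"dz":-5,"rx":0,"ry":0,"rz":0},{"fingers":0.35,"dx":0,"dy":-2,"dz":-10,"rx":0,"ry":0,"rz":0},{"fingers":0.35,"dx":1.5,"dy":-6,"dz":-14,"rx":0,"ry":0,"rz":0},{"fingers":0.35,"dx":3,"dy":-11,"dz":-17.5,"rx":0,"ry":0,"rz":0}]}'
python3 - <<'E'
from h import *
p,w,h=cloud("wrist","w3"); X,Y,Z=w[...,0],w[...,1],w[...,2]; H,S,V=[h[...,i].astype(int) for i in range(3)]
b=(abs(X-427)<150)&(abs(Y+182)<85)
q=w[b&(np.hypot(X-427,Y+182)<45)&(V<75)&(Z>13)&(Z<22)]; print("hub top",len(q),np.median(q[:,2]),cv2.minAreaRect(q[:,:2].astype(np.float32)),q[:,:2].mean(0))
q=w[b&(Z>3)&(Z<9.5)&(S<80)&(V>100)]; print("bed",len(q),np.median(q[:,2]),q[:,0].max(),q[:,1].min(),q[:,1].max())
e=q[np.hypot(q[:,0]-427,q[:,1]+182)<72]
hull=cv2.convexHull(e[:,:2].astype(np.float32))[:,0]; hull=hull[hull[:,0]>400]; print("bed circ",circ(hull.astype(float)),circ(hull.astype(float),62))
q=w[b&(Z>24)&(Z<46)&(X<400)]; print("pin/cutter",len(q),np.median(q,0).round(1),np.percentile(q[:,:2],[2,98],axis=0).round(0).tolist())
E
python3 ring.py wrist 431 1 31 41 38 50;python3 ring.py side 431 1 31 41 38 50
```

```text
t: 14.7
position: [432.2, -42.9, 102.6]
tool_rot: [-0.0, 3.141, -0.0]
wrist_force: [0.1, 0.3, -0.9]
width: 10.1
grasp_force: 38.9
t: 15.7
position: [402.0, -153.2, 280.5]
tool_rot: [-0.004, 3.138, -0.003]
wrist_force: [0.6, -0.1, -0.4]
width: 29.7
grasp_force: 0.0
hub top 2382 18.088180765475407 ((430.73394775390625, -184.5178985595703), (56.55425262451172, 54.88631057739258), 87.69593811035156) [ 428.88632713 -183.70720358]
bed 10043 6.470850374887601 493.427636710224 -245.7425651502928 -122.60612273075253
bed circ (array([ 431.2, -184.1,   61.5]), np.float64(0.12)) (array([ 430.8, -184.2]), np.float64(0.4))
pin/cutter 1932 [ 287.  -194.5   30.6] [[277.0, -223.0], [353.0, -167.0]]
wrist centre [431.2  -0.7] cost 0.02 n 4702 z [32.9 36.2 37.5] r [37.9 49.9] angles covered [664 668 515 490 547 606 614 598]
side centre [432.1   1.7] cost 0.08 n 1091 z [32.  34.9 36.8] r [37.4 50.6] angles covered [120 133 130 117 128 162 164 137]
```

View pics/w3.png

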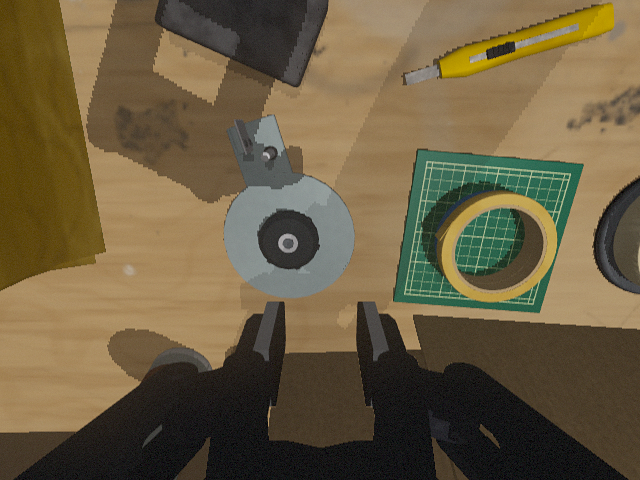

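Yellow lies flat on the mat pile at (497,247). The dispenser hub is at (289,240), with its neck up-left at (265,155). Next comes the cream roll.

```bash
python3 -m crank '{"plan":[{"fingers":0.35,"dx":0,"dy":2,"dz":0,"rx":0,"ry":0,"rz":0},{"fingers":0.35,"dx":0,"dy":7,"dz":0,"rx":0,"ry":0,"rz":0},{"fingers":0.35,"dx":0,"dy":13,"dz":0,"rx":0,"ry":0,"rz":0},{"fingers":0.35,"dx":0,"dy":19,"dz":0,"rx":0,"ry":0,"rz":0},{"fingers":0.35,"dx":0,"dy":25,"dz":0,"rx":0,"ry":0,"rz":0},{"fingers":0.35,"dx":0,"dy":30,"dz":0,"rx":0,"ry":0,"rz":0},{"fingers":0.35,"dx":0,"dy":34,"dz":0,"rx":0,"ry":0,"rz":0},{"fingers":0.35,"dx":0,"dy":34,"dz":0,"rx":0,"ry":0,"rz":0}]}' | head -2
python3 ring.py wrist 424 175 34 43 38 56;python3 ring.py side 424 175 34 43 38 56;python3 ring.py scene 424 175 34 43 38 56
python3 - <<'E'
from h import *
p,w,h=cloud("wrist","w4"); X,Y,Z=w[...,0],w[...,1],w[...,2]
q=w[(np.hypot(X-425,Y-170)<15)&(Z>20)]; print("post pts",len(q)); q=q[q[:,2]>q[:,2].max()-3]; print(q.mean(0),len(q))
E
python3 go.py 424 222 110 90
```

```text
t: 16.85
position: [400.6, 190.4, 276.1]
wrist centre [424.4 174.7] cost 0.11 n 7328 z [37.  38.4 39.6] r [37.8 55.8] angles covered [1038  946  873  827  849  847  931 1017]
side centre [425.4 176.1] cost 0.22 n 2552 z [35.1 37.1 39. ] r [37.4 56.1] angles covered [307 278 281 290 322 359 371 344]
scene centre [424.4 174.4] cost 0.37 n 1093 z [34.3 35.9 38.1] r [11.7 56.1] angles covered [148 164 142 125 125 127 128 134]
post pts 509
[411.74370521 171.13833802 254.8712797 ] 1
t 17.05 pos [401.7 187.1 276.7] ang 90.0 w 30.0 q6 -1.26 F [-0.1  0.3 -0.5]
d cm [-2.25  3.49 16.66] rot [-0.  -0.1 -0. ]
```

View pics/w4.png

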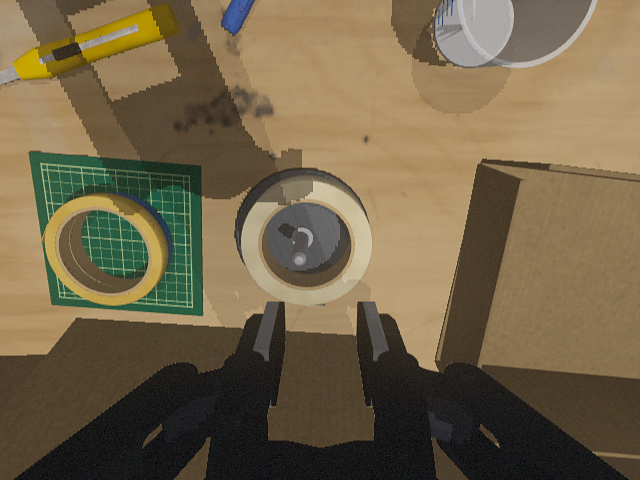

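```bash
python3 go.py 424.4 221.8 97 90; python3 -m crank '{"plan":[{"fingers":0.42,"dx":-1.2,"dy":2,"dz":2,"rx":0,"ry":0,"rz":0},{"fingers":0.42,"dx":-2.3,"dy":3.5,"dz":5,"rx":0,"ry":0,"rz":0},{"fingers":0.42,"dx":-2.3,"dy":3.5,"dz":9,"rx":0,"ry":0,"rz":0},{"fingers":0.42,"dx":-2.3,"dy":3.5,"dz":12.5,"rx":0,"ry":0,"rz":0},{"fingers":0.42,"dx":-2.3,"dy":3.5,"dz":15,"rx":0,"ry":0,"rz":0},{"fingers":0.42,"dx":-2.3,"dy":3.5,"dz":17,"rx":0,"ry":0,"rz":0},{"fingers":0.42,"dx":-2.3,"dy":3.5,"dz":17.95,"rx":0,"ry":0,"rz":0},{"fingers":0.42,"dx":-2.3,"dy":3.5,"dz":17.95,"rx":0,"ry":0,"rz":0}]}' 60; python3 go.py 424.4 221.8 97 90
```

```text
t 17.05 pos [401.7 187.1 276.7] ang 90.0 w 30.0 q6 -1.26 F [-0.1  0.3 -0.5]
d cm [-2.29  3.47 17.96] rot [-0.  -0.1 -0. ]
t: 18.05
position: [425.0, 221.8, 97.4]
tool_rot: [-0.002, -3.14, 0.001]
wrist_force: [-0.2, 0.7, 0.5]
width: 35.5
grasp_force: 0.0
t 18.05 pos [425.  221.8  97.4] ang 89.9 w 35.5 q6 -1.2 F [-0.2  0.7  0.5]
d cm [0.06 0.   0.04] rot [-0.  -0.1 -0.1]
```

```bash
python3 -m crank '{"plan":[{"fingers":0.25,"dx":0,"dy":0,"dz":0,"rx":0,"ry":0,"rz":0},{"fingers":0.1,"dx":0,"dy":0,"dz":0,"rx":0,"ry":0,"rz":0},{"fingers":0,"dx":0,"dy":0,"dz":0,"rx":0,"ry":0,"rz":0},{"fingers":0,"dx":0,"dy":0,"dz":0,"rx":0,"ry":0,"rz":0},{"fingers":0,"dx":0,"dy":0,"dz":0,"rx":0,"ry":0,"rz":0},{"fingers":0,"dx":0,"dy":0,"dz":0,"rx":0,"ry":0,"rz":0},{"fingers":0,"dx":0,"dy":0,"dz":0,"rx":0,"ry":0,"rz":0},{"fingers":0,"dx":0,"dy":0,"dz":0,"rx":0,"ry":0,"rz":0}]}' 60
python3 -m crank '{"plan":[{"fingers":0,"dx":0,"dy":0,"dz":-0.5,"rx":0,"ry":0,"rz":0},{"fingers":0,"dx":0,"dy":0,"dz":-1.5,"rx":0,"ry":0,"rz":0},{"fingers":0,"dx":0,"dy":0,"dz":-3,"rx":0,"ry":0,"rz":0},{"fingers":0,"dx":0,"dy":0,"dz":-5,"rx":0,"ry":0,"rz":0},{"fingers":0,"dx":0,"dy":0,"dz":-7,"rx":0,"ry":0,"rz":0},{"fingers":0,"dx":0,"dy":0,"dz":-9,"rx":0,"ry":0,"rz":0},{"fingers":0,"dx":0,"dy":0,"dz":-10,"rx":0,"ry":0,"rz":0},{"fingers":0,"dx":0,"dy":0,"dz":-10,"rx":0,"ry":0,"rz":0}]}'
python3 go.py 431 -137 190 90; python3 ring.py side 424 175 130 145 38 56;python3 ring.py scene 424 175 130 145 38 56
python3 - <<'E'
from h import *
p,w,h=cloud("side"); cv2.imwrite("pics/s2c.png",p[200:440,200:520,::-1].repeat(2,0).repeat(2,1))
E
```

```text
t: 19.05
position: [426.0, 222.7, 99.1]
tool_rot: [-0.001, 3.139, 0.0]
wrist_force: [-0.7, -1.3, 6.2]
width: 15.9
grasp_force: 59.4
t: 20.05
position: [425.5, 222.7, 198.9]
tool_rot: [-0.0, 3.14, 0.001]
wrist_force: [-1.3, 0.8, -1.8]
width: 15.8
grasp_force: 58.7
t 20.05 pos [425.5 222.7 198.9] ang 90.0 w 15.8 q6 -1.2 F [-1.3  0.8 -1.8]
d cm [ -0.54 -35.97   0.86] rot [0.  0.1 0. ]
side centre [425.  179.2] cost 0.83 n 2001 z [132.2 136.7 138.5] r [37.1 64.5] angles covered [340 243   0 148 350  68 439 413]
scene centre [423.6 175.1] cost 0.86 n 1420 z [131.4 134.4 137.2] r [27.7 57. ] angles covered [211 210 180 156 172  84 229 178]
```

View pics/s2c.png

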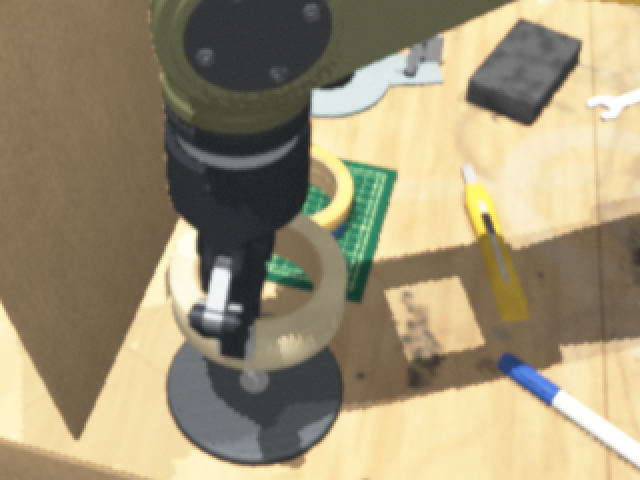

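The crop shows the cream roll held level above the empty spindle foot, with the post at (255,385).

```bash
python3 -m crank '{"plan":[{"fingers":0,"dx":0,"dy":-1,"dz":0,"rx":0,"ry":0,"rz":0},{"fingers":0,"dx":0,"dy":-4,"dz":0,"rx":0,"ry":0,"rz":0},{"fingers":0,"dx":0,"dy":-8,"dz":0,"rx":0,"ry":0,"rz":0},{"fingers":0,"dx":-0.2,"dy":-12,"dz":0,"rx":0,"ry":0,"rz":0},{"fingers":0,"dx":-0.4,"dy":-16,"dz":0,"rx":0,"ry":0,"rz":0},{"fingers":0,"dx":-0.6,"dy":-20,"dz":0,"rx":0,"ry":0,"rz":0},{"fingers":0,"dx":-0.6,"dy":-24,"dz":0,"rx":0,"ry":0,"rz":0},{"fingers":0,"dx":-0.6,"dy":-28,"dz":0,"rx":0,"ry":0,"rz":0}]}' >/dev/null
python3 go.py 431.4 -136.7 99 90
python3 -m crank '{"plan":[{"fingers":0,"dx":0,"dy":-3.5,"dz":0,"rx":0,"ry":0,"rz":0},{"fingers":0,"dx":0,"dy":-6,"dz":0,"rx":0,"ry":0,"rz":0},{"fingers":0,"dx":0,"dy":-7.5,"dz":1,"rx":0,"ry":0,"rz":0},{"fingers":0,"dx":0,"dy":-7.8,"dz":2.5,"rx":0,"ry":0,"rz":0},{"fingers":0,"dx":0,"dy":-7.9,"dz":4,"rx":0,"ry":0,"rz":0},{"fingers":0,"dx":0,"dy":-7.9,"dz":5,"rx":0,"ry":0,"rz":0},{"fingers":0,"dx":0,"dy":-7.9,"dz":5.5,"rx":0,"ry":0,"rz":0},{"fingers":0,"dx":0,"dy":-7.9,"dz":5.5,"rx":0,"ry":0,"rz":0}]}'
python3 go.py 431.4 -136.7 97.5 90
python3 ring.py scene 431 -184 76 92 38 56;python3 ring.py wrist 431 -184 76 92 38 56
```

```text
t 21.2 pos [430.4 -59.2 197.2] ang 90.0 w 15.7 q6 -1.83 F [ 0.  -0.9 -1.6]
d cm [-0.11 -7.75  9.82] rot [ 0.  -0.1 -0. ]
t: 22.2
position: [431.1, -136.1, 142.4]
tool_rot: [0.001, -3.141, -0.0]
wrist_force: [-0.5, 0.4, -0.6]
width: 16.0
grasp_force: 58.8
t 22.2 pos [ 431.1 -136.1  142.4] ang 90.0 w 16.0 q6 -2.0 F [-0.5  0.4 -0.6]
d cm [-0.03 -0.06  4.49] rot [ 0. -0.  0.]
scene centre [ 429.6 -182.9] cost 0.65 n 1611 z [77.6 79.8 82.5] r [32.9 56.7] angles covered [275 259 225 216  47  51 291 247]
wrist centre [ 430.1 -183. ] cost 0.52 n 28349 z [79.6 82.3 83.5] r [37.3 56.9] angles covered [5233 4668 4154  300  134 2577 5699 5584]
```

```bash
python3 -m crank '{"plan":[{"fingers":0,"dx":0,"dy":-0.1,"dz":1,"rx":0,"ry":0,"rz":0},{"fingers":0,"dx":0,"dy":-0.1,"dz":2,"rx":0,"ry":0,"rz":0},{"fingers":0,"dx":0,"dy":-0.1,"dz":3,"rx":0,"ry":0,"rz":0},{"fingers":0,"dx":0,"dy":-0.1,"dz":3.6,"rx":0,"ry":0,"rz":0},{"fingers":0,"dx":0,"dy":-0.1,"dz":4.1,"rx":0,"ry":0,"rz":0},{"fingers":0,"dx":0,"dy":-0.1,"dz":4.4,"rx":0,"ry":0,"rz":0},{"fingers":0,"dx":0,"dy":-0.1,"dz":4.5,"rx":0,"ry":0,"rz":0},{"fingers":0,"dx":0,"dy":-0.1,"dz":4.5,"rx":0,"ry":0,"rz":0}]}'
python3 ring.py scene 431 -184 28 44 38 56;python3 ring.py wrist 431 -184 28 44 38 56
```

```text
t: 23.3
position: [431.3, -137.6, 97.9]
tool_rot: [-0.0, 3.141, -0.0]
wrist_force: [-0.3, -0.6, -0.8]
width: 15.9
grasp_force: 58.8
scene centre [ 429.5 -184.3] cost 0.53 n 1550 z [30.9 35.3 37.8] r [33.9 56.5] angles covered [279 259 216 223  41  39 248 245]
wrist centre [ 430.  -184.3] cost 0.4 n 29056 z [32.1 37.3 38.5] r [37.7 56.2] angles covered [5286 4887 4512  370  125 2588 5487 5801]
```

```bash
python3 -m crank '{"plan":[{"fingers":0.25,"dx":0,"dy":0,"dz":0.05,"rx":0,"ry":0,"rz":0},{"fingers":0.38,"dx":0,"dy":0,"dz":0,"rx":0,"ry":0,"rz":0},{"fingers":0.38,"dx":0,"dy":0,"dz":0,"rx":0,"ry":0,"rz":0},{"fingers":0.38,"dx":0,"dy":0,"dz":-1.5,"rx":0,"ry":0,"rz":0},{"fingers":0.38,"dx":0,"dy":0,"dz":-5,"rx":0,"ry":0,"rz":0},{"fingers":0.38,"dx":0,"dy":1,"dz":-10,"rx":0,"ry":0,"rz":0},{"fingers":0.38,"dx":1.5,"dy":3,"dz":-14,"rx":0,"ry":0,"rz":0},{"fingers":0.35,"dx":3,"dy":5,"dz":-17.5,"rx":0,"ry":0,"rz":0}]}' 40
python3 - <<'E'
from h import *
cloud("wrist","w5")
E
python3 ring.py wrist 431 -184 28 44 38 56;python3 ring.py wrist 431 0 31 41 38 50;python3 ring.py scene 431 -184 28 44 38 56;python3 ring.py scene 431 0 31 41 38 50; python3 go.py 431.3 -43.5 99 90
```

```text
t: 24.4
position: [400.9, -87.2, 275.8]
tool_rot: [0.0, 3.139, -0.001]
wrist_force: [0.5, -0.5, 0.9]
width: 29.8
grasp_force: 0.0
wrist centre [ 429.4 -184.6] cost 0.02 n 7431 z [32.  36.4 37.6] r [37.8 55.9] angles covered [ 976  957  932  868  842  806  980 1070]
wrist centre [431.2  -0.5] cost 0.02 n 4669 z [33.6 36.3 37.5] r [37.8 49.9] angles covered [666 632 507 514 552 585 600 613]
scene centre [ 429.5 -184.6] cost 0.02 n 1846 z [30.6 34.4 36.7] r [37.9 56. ] angles covered [274 256 213 219 225 214 206 239]
scene centre [431.6  -0. ] cost 0.07 n 911 z [31.9 34.1 36.2] r [37.5 50.3] angles covered [133 135 111 103 102 107 104 116]
t 24.65 pos [401.  -87.6 272.8] ang 90.0 w 29.7 q6 -1.92 F [ 0.2  0.5 -0.3]
d cm [-3.02  4.41 17.38] rot [-0.  0.  0.]
```

View pics/w5.png

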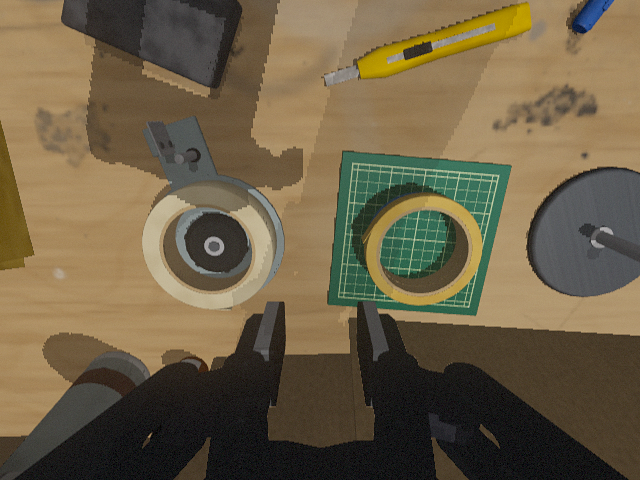

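The cream roll lies round the hub at (212,245), flat at z≈36.4. The yellow pile is at (424,248) and the empty spindle is at right. I pick yellow next.

```bash
python3 -m crank '{"plan":[{"fingers":0.35,"dx":-1.5,"dy":2,"dz":2,"rx":0,"ry":0,"rz":0},{"fingers":0.35,"dx":-3,"dy":4.35,"dz":5,"rx":0,"ry":0,"rz":0},{"fingers":0.35,"dx":-3,"dy":4.35,"dz":9,"rx":0,"ry":0,"rz":0},{"fingers":0.35,"dx":-3,"dy":4.35,"dz":12.5,"rx":0,"ry":0,"rz":0},{"fingers":0.35,"dx":-3,"dy":4.35,"dz":15,"rx":0,"ry":0,"rz":0},{"fingers":0.35,"dx":-3,"dy":4.35,"dz":16.5,"rx":0,"ry":0,"rz":0},{"fingers":0.35,"dx":-3,"dy":4.35,"dz":17.3,"rx":0,"ry":0,"rz":0},{"fingers":0.35,"dx":-3,"dy":4.35,"dz":17.3,"rx":0,"ry":0,"rz":0}]}' 40; python3 go.py 431.3 -44.3 99.5 90
```

```text
t: 25.65
position: [431.1, -44.2, 99.5]
tool_rot: [-0.0, -3.141, -0.0]
wrist_force: [-0.2, -0.1, -0.1]
width: 30.0
grasp_force: 0.0
t 25.65 pos [431.1 -44.2  99.5] ang 90.0 w 30.0 q6 -1.8 F [-0.2 -0.1 -0.1]
d cm [-0.02 -0.01 -0.  ] rot [ 0. -0. -0.]
```

```bash
python3 -m crank '{"plan":[{"fingers":0.15,"dx":0,"dy":0,"dz":0,"rx":0,"ry":0,"rz":0},{"fingers":0.05,"dx":0,"dy":0,"dz":0,"rx":0,"ry":0,"rz":0},{"fingers":0,"dx":0,"dy":0,"dz":0,"rx":0,"ry":0,"rz":0},{"fingers":0,"dx":0,"dy":0,"dz":0,"rx":0,"ry":0,"rz":0},{"fingers":0,"dx":0,"dy":0,"dz":0,"rx":0,"ry":0,"rz":0},{"fingers":0,"dx":0,"dy":0,"dz":0,"rx":0,"ry":0,"rz":0},{"fingers":0,"dx":0,"dy":0,"dz":0,"rx":0,"ry":0,"rz":0},{"fingers":0,"dx":0,"dy":0,"dz":0,"rx":0,"ry":0,"rz":0}]}' 40
python3 -m crank '{"plan":[{"fingers":0,"dx":0,"dy":0,"dz":-0.5,"rx":0,"ry":0,"rz":0},{"fingers":0,"dx":0,"dy":0,"dz":-1.5,"rx":0,"ry":0,"rz":0},{"fingers":0,"dx":0,"dy":0,"dz":-3,"rx":0,"ry":0,"rz":0},{"fingers":0,"dx":0,"dy":0,"dz":-5,"rx":0,"ry":0,"rz":0},{"fingers":0,"dx":0,"dy":0,"dz":-7,"rx":0,"ry":0,"rz":0},{"fingers":0,"dx":0,"dy":0,"dz":-9,"rx":0,"ry":0,"rz":0},{"fingers":0,"dx":0,"dy":0,"dz":-10,"rx":0,"ry":0,"rz":0},{"fingers":0,"dx":0,"dy":0,"dz":-10,"rx":0,"ry":0,"rz":0}]}'
python3 ring.py scene 431 0 126 142 38 50;python3 ring.py side 431 0 126 142 38 50;python3 ring.py scene 431 0 15 26 38 47;python3 ring.py side 431 0 15 26 38 47
python3 - <<'E'
from h import *
for n in("scene","side"):
    p,w,h=cloud(n); X,Y,Z=w[...,0],w[...,1],w[...,2]; H,S,V=[h[...,i].astype(int) for i in range(3)]
    d=np.hypot(X-425,Y-171); q=w[(d<75)&(Z>4)&(Z<11)&(S<110)&(V<130)]; hull=cv2.convexHull(q[:,:2].astype(np.float32))[:,0].astype(float); print(n,"foot",len(q),circ(hull),circ(hull,62))
    q=w[(d<14)&(Z>62)&(Z<72)]; print("tip",len(q),np.median(q,0).round(1))
E
```

```text
t: 26.65
position: [432.0, -44.3, 100.8]
tool_rot: [-0.0, 3.14, -0.001]
wrist_force: [-0.4, 0.1, 5.7]
width: 10.1
grasp_force: 39.5
t: 27.65
position: [431.5, -44.1, 200.8]
tool_rot: [-0.0, 3.139, -0.001]
wrist_force: [-0.3, 0.5, -1.2]
width: 10.0
grasp_force: 39.0
scene centre [430.5  -1.5] cost 0.99 n 854 z [127.5 133.8 137.6] r [36.5 56.7] angles covered [189 232  13   0  15 115 135 155]
side centre [430.3   2.3] cost 0.8 n 1372 z [127.1 133.7 136. ] r [29.9 50.4] angles covered [137 182 155 146 139 209 228 176]
scene centre [4.316e+02 4.000e-01] cost 0.07 n 512 z [16.3 18.9 21.4] r [37.5 47.6] angles covered [99 99 86 65  2  1 77 83]
side centre [432.5   1.8] cost 0.15 n 862 z [15.9 19.9 21.8] r [37.3 47.8] angles covered [ 89 107 111  93  94 126 134 108]
scene foot 1995 (array([425.5, 168.2,  61.1]), np.float64(0.5)) (array([425.5, 168.1]), np.float64(1.02))
tip 20 [424.7 168.5  64.5]
side foot 355 (array([425.6, 173.9,  60.5]), np.float64(0.44)) (array([425.8, 172.2]), np.float64(0.64))
tip 51 [426.7 172.4  65.6]
```

```bash
python3 -m crank '{"plan":[{"fingers":0,"dx":0,"dy":1,"dz":0,"rx":0,"ry":0,"rz":0},{"fingers":0,"dx":0,"dy":4,"dz":0,"rx":0,"ry":0,"rz":0},{"fingers":0,"dx":0.3,"dy":8,"dz":0,"rx":0,"ry":0,"rz":0},{"fingers":0,"dx":0.6,"dy":12,"dz":0,"rx":0,"ry":0,"rz":0},{"fingers":0,"dx":0.6,"dy":15,"dz":0,"rx":0,"ry":0,"rz":0},{"fingers":0,"dx":0.6,"dy":16.75,"dz":0.5,"rx":0,"ry":0,"rz":0},{"fingers":0,"dx":0.6,"dy":16.75,"dz":1.5,"rx":0,"ry":0,"rz":0},{"fingers":0,"dx":0.6,"dy":16.75,"dz":2.5,"rx":0,"ry":0,"rz":0}]}'
python3 ring.py side 425.5 167 100 118 38 50; python3 ring.py scene 425.5 167 100 118 38 50; python3 go.py 425.6 123 88.5 90
```

```text
t: 28.95
position: [424.8, 123.3, 173.8]
tool_rot: [0.001, -3.141, 0.001]
wrist_force: [0.3, -0.4, -0.8]
width: 9.8
grasp_force: 39.1
side centre [424.2 169. ] cost 0.73 n 1952 z [101.9 107.7 109.8] r [28.9 50.4] angles covered [210 251 184 221 206 300 323 257]
scene centre [422.4 164.4] cost 1.73 n 642 z [101.3 105.1 113.6] r [35.4 59.7] angles covered [131 197  19   0   0  66 112 117]
t 29.05 pos [424.1 122.7 172.8] ang 90.0 w 10.4 q6 -1.41 F [ 0.4  0.1 -0.5]
d cm [-0.18  0.03  8.42] rot [-0.  -0.2 -0. ]
```

```bash
python3 -m crank '{"plan":[{"fingers":0,"dx":-0.1,"dy":0,"dz":1.2,"rx":0,"ry":0,"rz":0},{"fingers":0,"dx":-0.1,"dy":0,"dz":3,"rx":0,"ry":0,"rz":0},{"fingers":0,"dx":-0.1,"dy":0,"dz":4.8,"rx":0,"ry":0,"rz":0},{"fingers":0,"dx":-0.1,"dy":0,"dz":6.3,"rx":0,"ry":0,"rz":0},{"fingers":0,"dx":-0.1,"dy":0,"dz":7.4,"rx":0,"ry":0,"rz":0},{"fingers":0,"dx":-0.1,"dy":0,"dz":8,"rx":0,"ry":0,"rz":0},{"fingers":0,"dx":-0.1,"dy":0,"dz":8.35,"rx":0,"ry":0,"rz":0},{"fingers":0,"dx":-0.1,"dy":0,"dz":8.35,"rx":0,"ry":0,"rz":0}]}'
python3 ring.py side 425.5 167 15 32 38 50; python3 ring.py scene 425.5 167 15 32 38 50
```

```text
t: 30.05
position: [426.3, 123.5, 91.3]
tool_rot: [-0.0, 3.141, 0.0]
wrist_force: [0.3, 0.6, -1.5]
width: 10.1
grasp_force: 39.1
side centre [425.7 168.7] cost 0.82 n 1868 z [16.7 25.2 27.5] r [ 7.8 50.2] angles covered [202 215 126 210 208 320 335 252]
scene centre [425.1 165.6] cost 1.8 n 641 z [16.6 24.  27.7] r [ 3. 58.] angles covered [150 171  12   3   4  61 114 126]
```

```bash
python3 -m crank '{"plan":[{"fingers":0,"dx":0,"dy":0,"dz":0.1,"rx":0,"ry":0,"rz":0},{"fingers":0,"dx":0,"dy":0,"dz":0.2,"rx":0,"ry":0,"rz":0},{"fingers":0,"dx":0,"dy":0,"dz":0.25,"rx":0,"ry":0,"rz":0},{"fingers":0,"dx":0,"dy":0,"dz":0.25,"rx":0,"ry":0,"rz":0},{"fingers":0.2,"dx":0,"dy":0,"dz":0.2,"rx":0,"ry":0,"rz":0},{"fingers":0.3,"dx":0,"dy":0,"dz":0.2,"rx":0,"ry":0,"rz":0},{"fingers":0.33,"dx":0,"dy":0,"dz":0.2,"rx":0,"ry":0,"rz":0},{"fingers":0.33,"dx":0,"dy":0,"dz":0,"rx":0,"ry":0,"rz":0}]}'
python3 -m crank '{"plan":[{"fingers":0.33,"dx":0,"dy":0,"dz":-1.5,"rx":0,"ry":0,"rz":0},{"fingers":0.33,"dx":0,"dy":0,"dz":-5,"rx":0,"ry":0,"rz":0},{"fingers":0.33,"dx":0,"dy":0,"dz":-10,"rx":0,"ry":0,"rz":0},{"fingers":0.35,"dx":0.6,"dy":-1,"dz":-14,"rx":0,"ry":0,"rz":0},{"fingers":0.35,"dx":1.5,"dy":-3,"dz":-17.5,"rx":0,"ry":0,"rz":0},{"fingers":0.35,"dx":2.5,"dy":-5,"dz":-18.5,"rx":0,"ry":0,"rz":0},{"fingers":0.35,"dx":2.5,"dy":-6,"dz":-18.5,"rx":0,"ry":0,"rz":0},{"fingers":0.35,"dx":2.5,"dy":-6,"dz":-18.5,"rx":0,"ry":0,"rz":0}]}'
python3 ring.py wrist 425.5 167 18 28 38 50; python3 ring.py wrist 431.5 0 17 26 38 47;  python3 go.py 431.5 -42.5 80 90
python3 - <<'E'
from h import *
cloud("wrist","w6")
E
```

```text
t: 31.15
position: [425.9, 121.5, 90.7]
tool_rot: [0.001, -3.141, 0.008]
wrist_force: [0.7, -9.6, -2.6]
width: 27.7
grasp_force: 3.6
t: 32.15
position: [401.1, 63.3, 275.9]
tool_rot: [-0.002, -3.141, -0.001]
wrist_force: [-0.0, 0.3, 0.5]
width: 29.5
grasp_force: 0.0
wrist centre [424.5 165.9] cost 0.23 n 4531 z [20.4 23.3 24.5] r [37.5 49.8] angles covered [638 623 498 495 531 564 580 602]
wrist centre [4.314e+02 2.000e-01] cost 0.03 n 3150 z [19.2 21.3 22.6] r [37.7 47.1] angles covered [412 387 418 367 363 354 405 444]
t 32.25 pos [401.   63.7 275.3] ang 90.0 w 29.8 q6 -1.55 F [ 0.1  0.4 -0.5]
d cm [ -3.08 -10.63  19.52] rot [ 0.  -0.1  0. ]
```

View pics/w6.png

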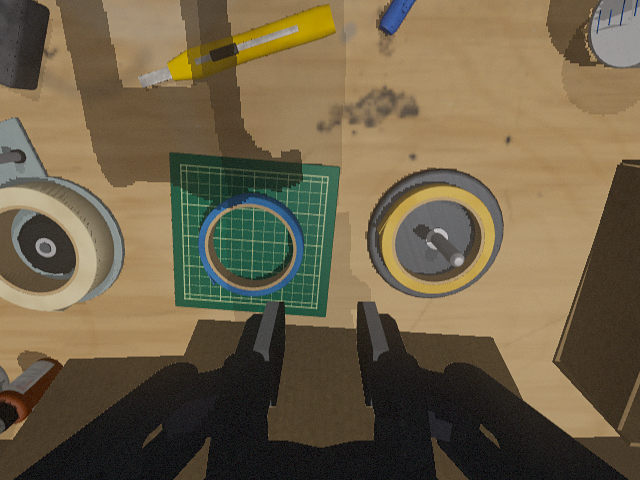

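Blue is on the mat at (252,245). Yellow sits flat on the spindle foot at (438,240), round the post, with its top at 23.3. I pick blue next.

```bash
python3 -m crank '{"plan":[{"fingers":0.3,"dx":-1.5,"dy":-3,"dz":1,"rx":0,"ry":0,"rz":0},{"fingers":0.3,"dx":-3.05,"dy":-8,"dz":3,"rx":0,"ry":0,"rz":0},{"fingers":0.3,"dx":-3.05,"dy":-10.6,"dz":7,"rx":0,"ry":0,"rz":0},{"fingers":0.3,"dx":-3.05,"dy":-10.6,"dz":12,"rx":0,"ry":0,"rz":0},{"fingers":0.3,"dx":-3.05,"dy":-10.6,"dz":16,"rx":0,"ry":0,"rz":0},{"fingers":0.3,"dx":-3.05,"dy":-10.6,"dz":18.5,"rx":0,"ry":0,"rz":0},{"fingers":0.3,"dx":-3.05,"dy":-10.6,"dz":19.4,"rx":0,"ry":0,"rz":0},{"fingers":0.3,"dx":-3.05,"dy":-10.6,"dz":19.4,"rx":0,"ry":0,"rz":0}]}' 40; python3 go.py 431.4 -42.2 80.5 90
```

```text
t: 33.3
position: [431.6, -42.2, 81.8]
tool_rot: [0.001, -3.14, -0.001]
wrist_force: [-0.1, -0.4, 0.2]
width: 25.7
grasp_force: 0.0
t 33.3 pos [431.6 -42.2  81.8] ang 90.0 w 25.7 q6 -1.79 F [-0.1 -0.4  0.2]
d cm [0.02 0.   0.13] rot [ 0.  -0.1  0. ]
```

```bash
python3 -m crank '{"plan":[{"fingers":0.15,"dx":0,"dy":0,"dz":0.1,"rx":0,"ry":0,"rz":0},{"fingers":0.05,"dx":0,"dy":0,"dz":0.1,"rx":0,"ry":0,"rz":0},{"fingers":0,"dx":0,"dy":0,"dz":0.1,"rx":0,"ry":0,"rz":0},{"fingers":0,"dx":0,"dy":0,"dz":0.1,"rx":0,"ry":0,"rz":0},{"fingers":0,"dx":0,"dy":0,"dz":0.1,"rx":0,"ry":0,"rz":0},{"fingers":0,"dx":0,"dy":0,"dz":0.1,"rx":0,"ry":0,"rz":0},{"fingers":0,"dx":0,"dy":0,"dz":0.1,"rx":0,"ry":0,"rz":0},{"fingers":0,"dx":0,"dy":0,"dz":0.1,"rx":0,"ry":0,"rz":0}]}' 40
python3 -m crank '{"plan":[{"fingers":0,"dx":0,"dy":0,"dz":-0.5,"rx":0,"ry":0,"rz":0},{"fingers":0,"dx":0,"dy":0,"dz":-1.5,"rx":0,"ry":0,"rz":0},{"fingers":0,"dx":0,"dy":0,"dz":-3,"rx":0,"ry":0,"rz":0},{"fingers":0,"dx":0,"dy":0,"dz":-5,"rx":0,"ry":0,"rz":0},{"fingers":0,"dx":0,"dy":0,"dz":-7.5,"rx":0,"ry":0,"rz":0},{"fingers":0,"dx":0,"dy":0,"dz":-10,"rx":0,"ry":0,"rz":0},{"fingers":0,"dx":0,"dy":0,"dz":-11.5,"rx":0,"ry":0,"rz":0},{"fingers":0,"dx":0,"dy":0,"dz":-11.5,"rx":0,"ry":0,"rz":0}]}'
python3 ring.py scene 431 0 128 142 38 47;python3 ring.py side 431 0 128 142 38 47; python3 go.py 425.6 123 180 90
```

```text
t: 34.3
position: [432.7, -42.7, 82.6]
tool_rot: [0.0, 3.139, -0.0]
wrist_force: [0.1, 0.2, 6.5]
width: 8.1
grasp_force: 40.2
t: 35.3
position: [432.3, -42.7, 197.8]
tool_rot: [-0.0, 3.138, -0.001]
wrist_force: [-0.5, 0.1, -0.4]
width: 8.1
grasp_force: 39.4
scene centre [431.7  -1.7] cost 1.64 n 617 z [129.9 134.1 138.8] r [33.9 57.3] angles covered [135 179  10   0  13  74 102 104]
side centre [432.1   1.8] cost 1.43 n 1025 z [129.1 133.6 136.1] r [27.6 48.2] angles covered [105 143 127 109 102 150 165 124]
t 35.4 pos [431.2 -42.5 195.6] ang 90.0 w 8.1 q6 -1.79 F [ 0.   0.3 -0.8]
d cm [ 0.56 16.54  1.57] rot [ 0.  -0.1  0. ]
```

```bash
python3 -m crank '{"plan":[{"fingers":0,"dx":0,"dy":1,"dz":0,"rx":0,"ry":0,"rz":0},{"fingers":0,"dx":0,"dy":4,"dz":0,"rx":0,"ry":0,"rz":0},{"fingers":0,"dx":0.3,"dy":8,"dz":0,"rx":0,"ry":0,"rz":0},{"fingers":0,"dx":0.6,"dy":12,"dz":0,"rx":0,"ry":0,"rz":0},{"fingers":0,"dx":0.6,"dy":15,"dz":0,"rx":0,"ry":0,"rz":0},{"fingers":0,"dx":0.6,"dy":16.5,"dz":0.5,"rx":0,"ry":0,"rz":0},{"fingers":0,"dx":0.6,"dy":16.5,"dz":1.5,"rx":0,"ry":0,"rz":0},{"fingers":0,"dx":0.6,"dy":16.5,"dz":2.5,"rx":0,"ry":0,"rz":0}]}' >/dev/null
python3 go.py 425.6 122.8 105 90
python3 -m crank '{"plan":[{"fingers":0,"dx":0,"dy":0,"dz":1.2,"rx":0,"ry":0,"rz":0},{"fingers":0,"dx":0,"dy":0,"dz":2.5,"rx":0,"ry":0,"rz":0},{"fingers":0,"dx":0,"dy":0,"dz":3.8,"rx":0,"ry":0,"rz":0},{"fingers":0,"dx":0,"dy":0,"dz":4.9,"rx":0,"ry":0,"rz":0},{"fingers":0,"dx":0,"dy":0,"dz":5.6,"rx":0,"ry":0,"rz":0},{"fingers":0,"dx":0,"dy":0,"dz":5.9,"rx":0,"ry":0,"rz":0},{"fingers":0,"dx":0,"dy":0,"dz":5.9,"rx":0,"ry":0,"rz":0},{"fingers":0,"dx":0,"dy":0,"dz":5.9,"rx":0,"ry":0,"rz":0}]}'
python3 ring.py side 425.5 165 37 55 38 47; python3 go.py 425.6 122.8 103 90
```

```text
t 36.4 pos [425.3 121.8 169.9] ang 90.0 w 8.3 q6 -1.41 F [ 0.1 -0.5 -0.6]
d cm [-0.04  0.1   6.49] rot [-0.  -0.1 -0. ]
t: 37.4
position: [426.0, 122.5, 112.7]
tool_rot: [-0.0, 3.141, 0.0]
wrist_force: [-0.1, -0.7, -1.1]
width: 8.5
grasp_force: 39.4
side centre [426.2 166. ] cost 1.33 n 1693 z [38.6 49.3 52.2] r [ 9.8 47.2] angles covered [161 191 152 189 165 291 324 220]
t 37.45 pos [425.9 122.6 112.7] ang 90.0 w 7.9 q6 -1.41 F [-1.  -0.2 -0. ]
d cm [0.04 0.02 0.97] rot [0.  0.1 0. ]
```

```bash
python3 -m crank '{"plan":[{"fingers":0,"dx":0,"dy":0,"dz":0.4,"rx":0,"ry":0,"rz":0},{"fingers":0,"dx":0,"dy":0,"dz":0.7,"rx":0,"ry":0,"rz":0},{"fingers":0,"dx":0,"dy":0,"dz":0.9,"rx":0,"ry":0,"rz":0},{"fingers":0,"dx":0,"dy":0,"dz":0.97,"rx":0,"ry":0,"rz":0},{"fingers":0,"dx":0,"dy":0,"dz":0.97,"rx":0,"ry":0,"rz":0},{"fingers":0.15,"dx":0,"dy":0,"dz":0.97,"rx":0,"ry":0,"rz":0},{"fingers":0.24,"dx":0,"dy":0,"dz":0.97,"rx":0,"ry":0,"rz":0},{"fingers":0.24,"dx":0,"dy":0,"dz":0.9,"rx":0,"ry":0,"rz":0}]}'
python3 -m crank '{"plan":[{"fingers":0.24,"dx":0,"dy":0,"dz":-1.5,"rx":0,"ry":0,"rz":0},{"fingers":0.24,"dx":0,"dy":0,"dz":-5,"rx":0,"ry":0,"rz":0},{"fingers":0.24,"dx":0,"dy":0,"dz":-10,"rx":0,"ry":0,"rz":0},{"fingers":0.24,"dx":0.6,"dy":-1,"dz":-14,"rx":0,"ry":0,"rz":0},{"fingers":0.24,"dx":1.5,"dy":-3,"dz":-17.5,"rx":0,"ry":0,"rz":0},{"fingers":0.24,"dx":2.5,"dy":-5,"dz":-17.5,"rx":0,"ry":0,"rz":0},{"fingers":0.24,"dx":2.5,"dy":-6,"dz":-17.5,"rx":0,"ry":0,"rz":0},{"fingers":0.24,"dx":2.5,"dy":-6,"dz":-17.5,"rx":0,"ry":0,"rz":0}]}'
python3 ring.py wrist 425.5 166 36 46 38 47;python3 ring.py wrist 429.5 -184.6 28 44 38 56; python3 ring.py side 425.5 166 36 46 38 47; python3 ring.py scene 429.5 -184.6 28 44 38 56
python3 - <<'E'
from h import *
cloud("side","s9")
E
```

```text
t: 38.45
position: [425.6, 122.5, 103.2]
tool_rot: [-0.0, 3.141, 0.0]
wrist_force: [-0.8, -1.1, 1.0]
width: 20.3
grasp_force: 0.0
t: 39.45
position: [400.6, 62.2, 278.2]
tool_rot: [0.002, 3.142, 0.0]
wrist_force: [-0.4, 0.8, -0.4]
width: 20.5
grasp_force: 0.0
wrist centre [424.8 163.4] cost 0.34 n 3737 z [37.7 41.2 42.5] r [10.1 46.9] angles covered [521 475 416 400 457 478 495 495]
wrist centre [ 429.5 -184.2] cost 0.03 n 5953 z [30.1 36.3 37.6] r [37.6 56. ] angles covered [ 557    3  317  929  831  959 1180 1177]
side centre [426.  165.1] cost 0.5 n 1280 z [37.2 39.9 41.9] r [11.3 47.4] angles covered [136 143 159 140 140 194 207 161]
scene centre [ 429.5 -184.7] cost 0.03 n 1841 z [31.  34.4 36.7] r [37.8 56.1] angles covered [275 252 214 216 225 216 201 242]
```

View pics/s9.png

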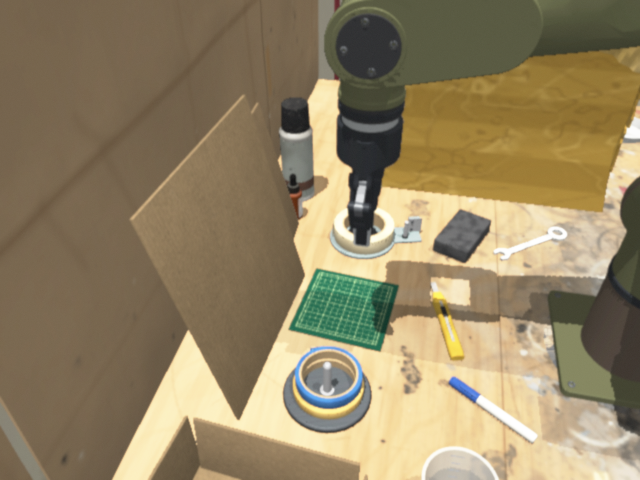

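Blue lies on yellow on the spindle at (328,380), with its top at 41. Cream is on the dispenser at (363,232), and the can and bottle at (296,150) have not moved. The arm is clear, so I hand the job in.

```bash
python3 -c "
from plant import r
print(r.job_done())"
```

```text
the job is handed in; nothing more can be done
None
```

The job is handed in at about 40 s: the cream roll lies flat on the dispenser bed over the hub, yellow is back on the spindle foot with blue on top, and the spray can and brown bottle were not moved; the only incidental contact was a light touch (about 10 N) of a finger on the spindle post while releasing yellow.

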